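# Load the herb pot, then hold the contact thermometer on its test pad

### The arm

A 6-joint arm with a two-finger parallel gripper is mounted at the origin on the work surface. World frame = base frame: x ahead of the robot, y to its left, z up, the work surface at z = 0. Lengths are in m, angles in rad, forces in N, time in s.
With the tool pointing down it reaches from about 0.275 to 0.875 m from the base axis. Payload 12.5 kg.
Tool frame: the origin (TCP) lies midway between the tips of the shut fingers; the grasp point (between the pads) lies 19 mm behind it (env.grip_depth is the z of the grasp point in the tool frame, in m); z points along the fingers, y is the line along which they close (so a half turn about z gives the same grasp; the last joint's range is limited). The gripper opens to 85 mm and grips with 20 to 120 N. Pads are 22 mm wide; open, the fingers measure 114 mm over their backs; the gripper's body (76 mm by 85 mm) begins 54 mm behind the grasp point. The pads swing forward as they close: fully open they stand 13 mm farther back than shut.
Start: joints at [1.168, 0.351, 1.652, -0, 1.139, -0.085], TCP at [0.172, 0.522, 0.231] pointing down, gripper open.
Joint ranges: [-2.75, 2.75], [-0.79, 2.1], [0.01, 2.65], [-1.57, 4.71], [0.07, 3.14], [-2.87, 2.87]. Speed limits (rad/s): [2.22, 2.22, 2.79, 3.14, 3.14, 3.14].

### API

Orientations are given as a unit quaternion [x, y, z, w].
In Python, from plant import env gives the robot as it stands.
- The arm moves only by the tool move_arm, never from a script. Its argument "steps" is a list of rows, each a list of 7 numbers: the closure in counts, from 0 (fully open) to 255 (shut), then the shift along the tool's x, y, z in mm, then the turn, a rotation vector about the tool's x, y, z in rad. In form: [[claw, tx, ty, tz, wx, wy, wz], ...]. A call has 1 to 20 rows; each row shifts and turns the commanded pose from where the row before left it, along the tool's axes as they then stand; what a row does not reach is not made up. A row lasts 1/12 s, in which the tool goes at most 41.7 mm and 7.16 degrees, less where a joint would pass 70% of its speed; a pose out of reach is approached as far as the arm can. A call with a gripper value outside its range is refused whole. The fingers move at their own pace and stop on an object; "grip_force" is the grip in N (left out, the last holds). Time passes only in rows, so rows that do not move let the fingers close. It gives the time, the measured TCP pose, the force, the opening and the grip force at its end, in the units of the state.
- env.observe(): the state, without advancing time (a new reading comes with each control period).
- env.grab_frame(name): name is "side" or "top" or "wrist"; returns the picture (384x512x3 uint8, red, green, blue); there is no depth.
- env.camera_model(name): a dict with "camera_matrix" (3x3 intrinsics, pixels), "k1" (the pictures are not rectified: a ray, as slopes to the right and down, at radius r is drawn at 1 + k1 r^2 times it, then the intrinsics apply), "cam_to_world" (4x4, takes a point from camera to world coordinates). Camera axes: x right, y down, z forward; pixel columns grow to the right and rows downward; lengths in m; the calibration is good to about 2 mm. A picture is of the moment at which its call begins: read the wrist's pose just before it. camera_model takes no time and is no camera call; for the wrist camera it gives the pose at the moment of the call.
- env.hand_in(): hands the job in; it is judged then, once.
The state is a dict: "time_s": time; "joint_pos": joint angles; "joint_vel": joint speeds; "tau": joint torques, N m; "eef_pos": TCP position; "tool_rot": TCP orientation; "ft_force": force on the tool from outside, world axes, zero at the start; "torque": the same for the moment, N m; "width": finger opening in m; "grasp_force": force on a finger pad.
Only numpy, scipy, OpenCV 4.12 (cv2) and the standard library are available. Lean on these libraries where they do the work, as an engineer would, in place of code of your own. Each camera call takes 0.05 s, during which the arm holds its last target. There are 200 camera calls.

### The job

Pick up the handled tray, tip its four root pieces into the open steel pot of the extractor, and stand the empty tray level on the table again, let go. Then take the contact thermometer from its stand and hold its spring tip gently on the centre of the round test pad on the extractor's sloping shoulder, square to the pad, with the spring tip pushed about half way in. Finish while holding it there for the reading, and leave the other things on the table alone.

Things in the scene. Friction and masses are not known exactly. Their poses are not given: they have to be found in the camera images.
- extractor: Fixed steel extractor; origin on the table under the pot's axis, z up. Base 255 mm (x -115 to +140) by 250 mm (y), 45 mm high. On it, centred on the origin, an open pot: outer radius 100 mm at the rim, wall 4 mm, rim 125 mm and inner floor 50 mm above the table; lugs at +y and -y out to 115 mm. A 140 mm wide shoulder in front (-x, to x = -195) slopes down away from the pot.
- pot_mouth (a point): Centre of the pot's mouth, at rim height (125 mm above the table)
- pad: Round test pad on the shoulder, 26 mm across with a 20 mm brass face and a dark centre dot; origin at the centre of its face, 155 mm in front (-x) of the pot's axis and 55 mm above the table; z is the outward normal of the face, tilted 25 degrees from vertical away from the pot. Fixed to the extractor, rigid.
- tray: Loose aluminium tray, 160 mm (x) by 116 mm (y), about 0.25 kg; origin at the centre of its underside. Floor 3 mm, walls 18 mm high on both y sides and at -x; the +x end is open. At the -x end an upright black handle plate, 10 mm thick (x -80 to -70), 60 mm long (y), top 57 mm above the underside. The pieces slide out over +x if that end is tipped 45 to 55 degrees.
- root0: Loose thick round root slice, 28 mm across, 18 mm high, 15 g; starts in the tray; origin at the centre of its underside
- root1: Loose root block 28 x 22 x 20 mm, 15 g; starts in the tray; origin at the centre of its underside
- root2: Loose root block 28 x 22 x 20 mm, 15 g; starts in the tray; origin at the centre of its underside
- root3: Loose thick round root slice, 28 mm across, 18 mm high, 15 g; starts in the tray; origin at the centre of its underside
- stand: Fixed grey stand holding the thermometer upright, 64 x 64 mm (foot 80 x 80 mm), 85 mm high; a 19 mm hole goes down through its top plate, 30 mm thick; origin on the table under the hole
- probe: Loose contact thermometer, 0.12 kg, standing upright in the stand: a white handle 24 x 24 mm square and 90 mm long above a steel shank 16 mm in diameter and 45 mm long. Origin on the axis at the handle's lower end, which rests on the stand's top; z runs up along the axis through the handle, x and y are across its flat faces.
- tip_end (a point): Centre of the contact face of the probe's spring tip (12 mm across), 68 mm below the probe's origin on its axis when free, 23 mm out of the shank; it moves up into the shank when pressed
- probe_spring (a joint): How far the spring tip is pushed in, m: 0 free, 0.014 fully in; spring of 300 N/m, so half way in (0.007) is about 2 N
- jar: Bystander: amber jar, 84 mm across, 120 mm high; origin under its centre
- can: Bystander: steel can, 72 mm across, 100 mm high; origin under its centre
- bottle: Bystander: amber bottle, 60 mm across, 150 mm high; origin under its centre
- bowl: Bystander: steel bowl, 110 mm across, 45 mm high; origin under its centre
- cup: Bystander: white cup, 72 mm across, 70 mm high, near the robot; origin under its centre
- spoon: Bystander: steel spoon, 170 mm long, lying near the robot; origin under its middle, x along it
- clip_block: Bystander: wooden block 50 x 35 x 30 mm near the robot; origin under its centre
Not all that is in view belongs to the job. What is shaped like the tray but brown is not meant. Several things have the shape of the probe; the one meant has the colours described above.

How it is judged:
On the way, in this order (a step that is already met when the one before it is completed fails the run):
1. the tray is held tipped above the pot (angle between tray's own z axis and vertical above 0.3 rad and height (world z) of tray above 0.08 m and horizontal distance between tray and pot_mouth below 0.25 m and contact force between the fingers and tray above 1 N).
2. all four root pieces are in the pot (horizontal distance between each of root0, root1, root2, root3 and pot_mouth below 0.095 m and height (world z) of root0 between 0.04 and 0.12 m and height (world z) of root1 between 0.04 and 0.12 m and height (world z) of root2 between 0.04 and 0.12 m and height (world z) of root3 between 0.04 and 0.12 m), for 0.2 s.
3. the empty tray stands level on the table, let go (height (world z) of tray below 0.008 m and angle between tray's own z axis and vertical below 0.09 rad and linear speed of tray below 0.03 m/s and contact force between the fingers and tray below 0.1 N), for 0.2 s.
4. the probe's tip is held on the pad, square and lightly pressed (distance between tip_end and pad below 0.008 m and angle between the z axis of probe and the z axis of pad, either way round below 0.17 rad and value of joint probe_spring between 0.0035 and 0.0105 m and contact force between probe and extractor between 0.6 and 5 N and contact force between the fingers and probe above 1 N and linear speed of probe below 0.02 m/s), for 0.5 s.
At the end, for the whole second after the job is handed in: Fingers hold the probe still, tip within 8 mm of the pad centre, axis within 0.17 rad of the pad normal, spring 3.5 to 10.5 mm in (0.6 to 5 N); all four roots lie in the pot below its rim; the tray stands level on the table, untouched by the fingers (all of step 2 and all of step 3 and all of step 4); the arm keeps its last pose, push and grip.
It fails at once if a bystander is pushed away or tipped over (distance of any of jar, can, bottle, bowl, cup, spoon, clip_block from where it was at the start of the episode above 0.03 m or angle between any of jar, can, bottle, bowl, cup, spoon, clip_block's own z axis and vertical above 0.5 rad).
It fails at once if the probe is pressed hard against the extractor (contact force between probe and extractor above 12 N).
It also fails if it takes over 70 s, if anything falls off the work surface, if the arm or the gripper's body presses on something with over 40 N, if the wrist force passes 120 N, or if a joint passes its speed limit or range.

## Working session

There is one attempt and no reset: what is moved stays moved. The work goes in short steps, Python scripts to look and compute and a tool call to move; the robot and the scene stay as the last step left them, time stands still between calls to the robot, and variables do not carry over. Pictures are saved under pics/ and viewed, at most 10 in all, crops included, and the job is handed in when it is done.

Besides the shell and the picture viewer there is one more tool, called after ">>>" in YAML: its name, and indented under it one key for each argument. move_arm: Moves the arm, as the interface text tells. Its arguments: {"type":"object","properties":{"steps":{"type":"array"},"grip_force":{"type":"number"}},"required":["steps"]}

```bash
mkdir -p pics; ls
python3 - <<'E'
from plant import env
import cv2,numpy as np
for n in("top","side"):
    f=env.grab_frame(n); cv2.imwrite(f"pics/{n}0.png",f[:,:,::-1]); 
    m=env.camera_model(n); print(n,m["camera_matrix"],m["k1"],np.round(m["cam_to_world"],4))
print(env.observe(),env.grip_depth)
E
```

```text
pics
top [[367.23363575   0.         253.45883754]
 [  0.         367.23363575 193.01523208]
 [  0.           0.           1.        ]] -0.09445434775686089 [[-0.0151 -0.9948  0.1011  0.3293]
 [-0.9999  0.0142 -0.0096  0.0185]
 [ 0.0082 -0.1012 -0.9948  1.3357]
 [ 0.      0.      0.      1.    ]]
side [[350.17132504   0.         260.23045967]
 [  0.         350.17132504 190.89856891]
 [  0.           0.           1.        ]] -0.07741022445237945 [[ 0.736  -0.3945  0.5501 -0.0624]
 [-0.6767 -0.4522  0.5811 -0.5258]
 [ 0.0196 -0.7999 -0.5998  0.6857]
 [ 0.      0.      0.      1.    ]]
{'time_s': 0.1, 'joint_pos': array([ 1.16839581e+00,  3.51193306e-01,  1.65238602e+00, -2.54900513e-05,
        1.13908859e+00, -8.46322665e-02]), 'joint_vel': array([ 0.00022788, -0.0024587 , -0.00383815, -0.00048111, -0.00193694,
       -0.00249951]), 'tau': array([ 9.19416743e-04, -5.06840372e+01, -2.91871977e+01, -6.47196089e-05,
        2.74942206e-03, -4.87963393e-05]), 'eef_pos': array([0.17172315, 0.52217985, 0.2307964 ]), 'tool_rot': array([ 1.58211193e-01,  9.87405150e-01, -5.24559670e-04, -1.18400570e-04]), 'ft_force': array([-0.0119762 ,  0.00336151, -0.22568848]), 'torque': array([0.03212206, 0.04034384, 0.00059817]), 'grasp_force': 0.0, 'width': 0.08545539051715603} -0.0187
```

View pics/top0.png

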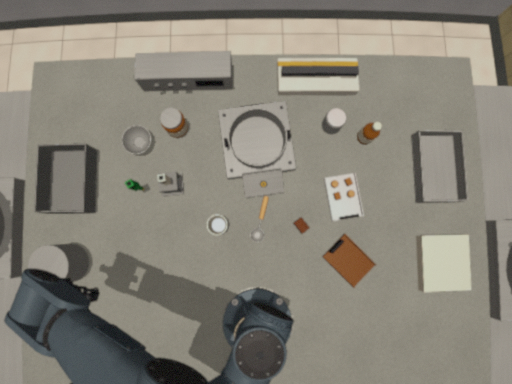

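View pics/side0.png

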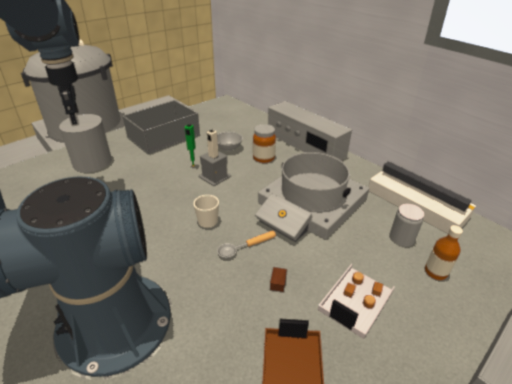

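The top view shows the white tray at (343,197) with its black handle at (349,217), root pieces inside, the pot at (258,138), the pad at (263,184), and the stand with the white probe at (168,182). The side view agrees: tray (357,300), pad (282,213), probe (212,145). The green probe and the brown tray are decoys.

```bash
cat > h.py <<'E'
from plant import env
import cv2,numpy as np
from scipy.spatial.transform import Rotation as R
def ray(m,uv):
    K=m["camera_matrix"]; d=np.array([[m["k1"],0,0,0]]).astype(float)
    p=cv2.undistortPoints(np.array([[uv]],float),K,d)[0,0]
    T=m["cam_to_world"]; return T[:3,3],T[:3,:3]@np.array([p[0],p[1],1])
def onz(m,uv,z):
    o,r=ray(m,uv); return o+r*(z-o[2])/r[2]
def proj(m,P):
    T=np.linalg.inv(m["cam_to_world"]); q=T[:3,:3]@np.asarray(P)+T[:3,3]; s=q[:2]/q[2]
    s=s*(1+m["k1"]*s@s); K=m["camera_matrix"]; return K[:2,:2]@s+K[:2,2]
def tri(m1,u1,m2,u2):
    A=np.zeros((3,3));b=np.zeros(3)
    for m,u in((m1,u1),(m2,u2)):
        o,r=ray(m,u); r=r/np.linalg.norm(r); P=np.eye(3)-np.outer(r,r); A+=P;b+=P@o
    return np.linalg.solve(A,b)
def blobs(f,cond,box,amin=8):
    x0,x1,y0,y1=box; h=cv2.cvtColor(f,cv2.COLOR_RGB2HSV).astype(int)
    k=np.zeros(f.shape[:2],np.uint8); k[y0:y1,x0:x1]=cond(h[...,0],h[...,1],h[...,2])[y0:y1,x0:x1]
    n,l,s,c=cv2.connectedComponentsWithStats(k)
    return [(s[i,4],c[i],cv2.minAreaRect(np.argwhere(l==i)[:,::-1].astype(np.float32))) for i in range(1,n) if s[i,4]>=amin]
E
python3 - <<'E'
from h import *
f=cv2.imread("pics/top0.png")[:,:,::-1].copy(); s=cv2.imread("pics/side0.png")[:,:,::-1].copy()
m=env.camera_model("top"); ms=env.camera_model("side")
def show(t,bl,m,z):
    for a,c,r in bl: print(t,a,np.round(c,1),np.round(onz(m,c,z),4)[:2],"rect",np.round(r[0],1),np.round(r[1],1),round(r[2],1), [np.round(onz(m,p,z)[:2],3).tolist() for p in cv2.boxPoints(r)])
tb=(315,375,165,228)
show("handle",blobs(f,lambda h,s,v:v<60,tb),m,.057)
show("tray",blobs(f,lambda h,s,v:(v>165)&(s<50),tb,100),m,.01)
show("roots",blobs(f,lambda h,s,v:(s>110)&(v>90),tb),m,.02)
show("pad",blobs(f,lambda h,s,v:(s>90)&(v>80),(245,282,172,192),4),m,.055)
show("padS",blobs(s,lambda h,s,v:(s>90)&(v>80),(265,300,200,225),4),ms,.055)
show("probe",blobs(f,lambda h,s,v:(v>165)&(s<60),(145,185,160,200),5),m,.175)
show("probeS",blobs(s,lambda h,s,v:(v>165)&(s<80),(200,222,120,158),5),ms,.13)
show("pot",blobs(f,lambda h,s,v:(s<60)&(v>100),(205,305,90,205),300),m,.125)
a=cv2.resize(f[95:240,110:390],None,fx=2.85,fy=2.85,interpolation=cv2.INTER_CUBIC)
cv2.imwrite("pics/c1.png",a[:,:,::-1])
E
```

```text
tray 1047 [342.4 196.8] [ 0.4454 -0.3192] rect [343.7 196.3] [44.9 31.6] 79.7 [[0.519, -0.254], [0.539, -0.371], [0.376, -0.394], [0.357, -0.278]]
roots 29 [348.1 181.4] [ 0.5007 -0.3398] rect [348.1 181.2] [5.8 4.5] 63.4 [[0.507, -0.328], [0.515, -0.343], [0.495, -0.352], [0.488, -0.337]]
roots 25 [334.1 183.7] [ 0.493  -0.2879] rect [333.9 183.7] [4.9 4.9] 26.6 [[0.489, -0.275], [0.505, -0.284], [0.497, -0.299], [0.481, -0.291]]
roots 25 [350.3 193.4] [ 0.4566 -0.346 ] rect [350.2 193.4] [4.5 5.4] 63.4 [[0.46, -0.333], [0.468, -0.351], [0.454, -0.358], [0.445, -0.34]]
roots 26 [336.8 195.5] [ 0.4497 -0.2961] rect [336.9 195.6] [5.4 4.4] 71.6 [[0.456, -0.286], [0.461, -0.301], [0.443, -0.307], [0.438, -0.291]]
pad 27 [263.  183.6] [ 0.4922 -0.0281] rect [263.  183.5] [4.9 4.9] 45.0 [[0.493, -0.016], [0.505, -0.028], [0.492, -0.04], [0.48, -0.028]]
padS 47 [281.8 213. ] [ 0.4921 -0.0295] rect [281.5 213. ] [6. 7.] 90.0 [[0.493, -0.013], [0.508, -0.026], [0.49, -0.044], [0.475, -0.031]]
probe 28 [160.6 177.2] [0.5025 0.304 ] rect [160.5 177.5] [7. 7.] 90.0 [[0.513, 0.316], [0.513, 0.293], [0.49, 0.293], [0.49, 0.316]]
probeS 30 [212.1 132.1] [0.5498 0.3665] rect [211.8 132.1] [4.4 9.2] 76.0 [[0.54, 0.384], [0.574, 0.378], [0.557, 0.35], [0.525, 0.357]]
pot 10914 [254.3 147.5] [0.6061 0.0017] rect [254.5 147. ] [114.  99.] 90.0 [[0.811, 0.168], [0.807, -0.173], [0.413, -0.16], [0.418, 0.167]]
```

View pics/c1.png

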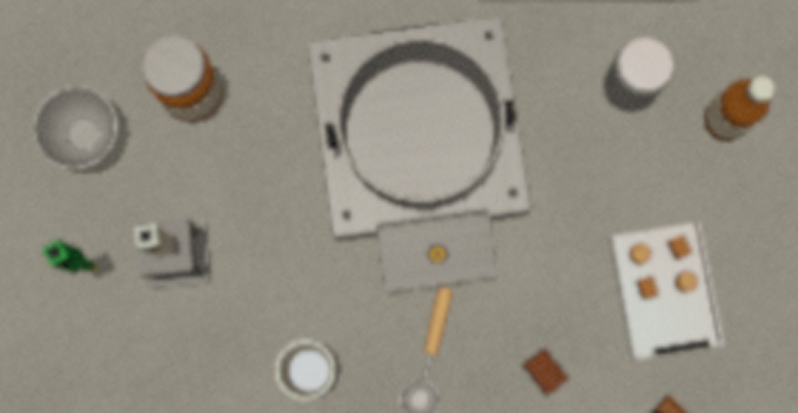

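Crop: base corners at crop (311,44),(500,19),(528,210),(336,237), pad (437,254), tray corners (613,235),(697,223),(721,345),(634,358), handle top (655,350)–(709,344), probe top (147,237).

Run:
```python
from h import *
m=env.camera_model("top")
g=lambda p,z:onz(m,(np.array(p)+.5)/2.85-.5+[110,95],z)
B=[g(p,.045) for p in((311,44),(500,19),(528,210),(336,237))]; print("base",np.round(B,4)[:,:2])
c=np.mean(B,0); v=(B[0]+B[1]-B[2]-B[3])/2; w=(B[0]+B[3]-B[1]-B[2])/2
print("ctr",c,"len",np.linalg.norm(v),np.linalg.norm(w),"yaw",np.arctan2(v[1],v[0]),np.arctan2(-w[0],w[1]))
pad=g((437,254),.055); print("pad",pad)
y=np.arctan2(v[1],v[0]); 
print("pot from base",c[:2]-.0125*np.array([np.cos(y),np.sin(y)]),"from pad",pad[:2]+.155*np.array([np.cos(y),np.sin(y)]))
T=[g(p,z) for p,z in (((613,235),0.003),((697,223),.018),((721,345),.018),((634,358),.018))]
print("tray",np.round(T,4)[:,:2],np.mean(T,0))
H=[g(p,.057) for p in((655,350),(709,344))]; print("handle",H, np.mean(H,0), "yaw",np.arctan2((H[1]-H[0])[0],-(H[1]-H[0])[1]))
e=(T[0]+T[1]-T[2]-T[3]);print("tray yaw",np.arctan2(e[1],e[0]))
```

```text
base [[ 0.7651  0.1273]
 [ 0.7954 -0.1148]
 [ 0.5468 -0.1433]
 [ 0.516   0.097 ]]
ctr [ 0.65582096 -0.00842891  0.045     ] len 0.2506369049108756 0.243118777186504 yaw 0.11776243044713763 0.12593800853723847
pad [ 0.49158528 -0.028004    0.055     ]
pot from base [ 0.64340753 -0.00989755] from pad [ 0.64551175 -0.00979299]
tray [[ 0.5198 -0.258 ]
 [ 0.5319 -0.3645]
 [ 0.3748 -0.3889]
 [ 0.3604 -0.2763]] [ 0.44675937 -0.32192182  0.01425   ]
handle [array([ 0.36883945, -0.29399073,  0.057     ]), array([ 0.37500233, -0.36177413,  0.057     ])] [ 0.37192089 -0.32788243  0.057     ] yaw 0.09067083521772727
tray yaw 0.13385279257853658
```

>>> move_arm:
  steps:
    - [0, 0, 0, 0, 0, 0, 0.113]
    - [0, 0, 0, 0, 0, 0, 0.113]
    - [0, 0, 0, 0, 0, 0, 0.113]
    - [0, 0, 0, 0, 0, 0, 0.113]
    - [0, 0, 0, 0, 0, 0, 0.113]
    - [0, 0, 0, 0, 0, 0, 0.113]
    - [0, 0, 0, 0, 0, 0, 0.113]
    - [0, 0, 0, 0, 0, 0, 0.113]
    - [0, 0, 0, 0, 0, 0, 0.113]
    - [0, 0, 0, 0, 0, 0, 0.113]
  grip_force: 100

```text
time_s: 0.93
eef_pos: [0.1718, 0.5223, 0.231]
tool_rot: [0.664, 0.747, -0.0, 0.0]
ft_force: [0.2, -0.2, -0.7]
width: 0.0853
grasp_force: 0.0
```

>>> move_arm:
  steps:
    - [0, -25, 20, -6, 0, 0, 0]
    - [0, -25, 20, -6, 0, 0, 0]
    - [0, -25, 20, -6, 0, 0, 0]
    - [0, -25, 20, -6, 0, 0, 0]
    - [0, -25, 20, -6, 0, 0, 0]
    - [0, -25, 20, -6, 0, 0, 0]
    - [0, -25, 20, -6, 0, 0, 0]
    - [0, -25, 20, -6, 0, 0, 0]
    - [0, -25, 20, -6, 0, 0, 0]
    - [0, -25, 20, -6, 0, 0, 0]
    - [0, -25, 20, -6, 0, 0, 0]
    - [0, -25, 20, -6, 0, 0, 0]

```text
time_s: 1.93
eef_pos: [0.4476, 0.2528, 0.3034]
tool_rot: [0.662, 0.749, -0.0, -0.0]
ft_force: [0.6, 0.6, 0.5]
width: 0.085
grasp_force: 0.0
```

>>> move_arm:
  steps:
    - [0, -33, -10, 3, 0, 0, 0]
    - [0, -33, -10, 3, 0, 0, 0]
    - [0, -33, -10, 3, 0, 0, 0]
    - [0, -33, -10, 3, 0, 0, 0]
    - [0, -33, -10, 3, 0, 0, 0]
    - [0, -33, -10, 3, 0, 0, 0]
    - [0, -33, -10, 3, 0, 0, 0]
    - [0, -33, -10, 3, 0, 0, 0]
    - [0, -33, -10, 3, 0, 0, 0]
    - [0, -33, -10, 3, 0, 0, 0]
    - [0, -33, -10, 3, 0, 0, 0]
    - [0, -33, -10, 3, 0, 0, 0]
    - [0, -33, -10, 3, 0, 0, 0]
    - [0, -33, -10, 3, 0, 0, 0]
    - [0, -33, -10, 3, 0, 0, 0]
    - [0, -33, -10, 3, 0, 0, 0]
    - [0, 0, 0, 0, 0, 0, 0]
    - [0, 0, 0, 0, 0, 0, 0]

```text
time_s: 3.43
eef_pos: [0.3522, -0.2904, 0.2547]
tool_rot: [0.663, 0.748, 0.0, -0.001]
ft_force: [0.2, 0.3, -1.3]
width: 0.0852
grasp_force: 0.0
```

Run:
```python
from h import *
o=env.observe(); m=env.camera_model("wrist"); f=env.grab_frame("wrist"); cv2.imwrite("pics/w1.png",f[:,:,::-1])
np.save("w1.npy",m["cam_to_world"]); print(o["time_s"],o["eef_pos"],R.from_quat(o["tool_rot"]).as_matrix().round(4),o["joint_pos"].round(3)); print(m)
```

```text
3.4333 [ 0.35218728 -0.29043907  0.25470541] [[-1.200e-01  9.928e-01 -9.000e-04]
 [ 9.928e-01  1.200e-01  9.000e-04]
 [ 1.000e-03 -8.000e-04 -1.000e+00]] [-0.792  0.153  1.851  0.     1.139 -0.912]
{'camera_matrix': array([[271.12840026,   0.        , 259.19881436],
       [  0.        , 271.12840026, 190.18099884],
       [  0.        ,   0.        ,   1.        ]]), 'k1': -0.0444185492699617, 'cam_to_world': array([[ 9.92724977e-01,  1.14168249e-01,  3.82456645e-02,
         3.41205971e-01],
       [ 1.20401529e-01, -9.39263077e-01, -3.21385039e-01,
        -2.07415059e-01],
       [-7.69226590e-04,  3.23651792e-01, -9.46175949e-01,
         3.96090710e-01],
       [ 0.00000000e+00,  0.00000000e+00,  0.00000000e+00,
         1.00000000e+00]])}
```

View pics/w1.png

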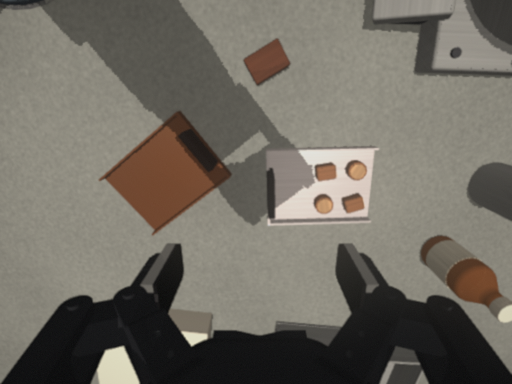

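The wrist picture shows the white tray at about (268..378, 148..224), black handle at column 271, rows 168–217; the brown decoy is to the left.

Run:
```python
from h import *
f=cv2.imread("pics/w1.png")[:,:,::-1].copy(); m=env.camera_model("wrist"); m["cam_to_world"]=np.load("w1.npy")
h=cv2.cvtColor(f,cv2.COLOR_RGB2HSV).astype(int)
for a,c,r in blobs(f,lambda h,s,v:v<55,(255,290,155,235),20):
    print(a,c,r); b=cv2.boxPoints(r); print([np.round(onz(m,p,.057)[:2],4).tolist() for p in b])
print(h[192,258:285,2], h[175,258:285,2], h[210,258:285,2])
T=[onz(m,p,z) for p,z in (((267,150),.018),((378,148),.018),((370,222),.018),((267,224),.003))]; print(np.round(T,4),np.mean(T,0))
```

```text
248 [270.2016129  192.15322581] ((270.44952392578125, 192.53622436523438), (47.00654983520508, 5.961974143981934), 88.02507019042969)
[[0.361, -0.293], [0.3686, -0.2918], [0.3798, -0.357], [0.3718, -0.3583]]
[ 95  95  95  95  96  95  96  93  83  59  50  50  50  50  50  56  83 119
 138 141 141 141 142 141 141 141 142] [ 96  96  96  94  93  93  93  88  71  50  43  46  45  46  48  67 105 135
 141 141 140 142 141 142 141 142 143] [ 94  95  95  93  94  93  95  96  98  87  61  50  52  51  52  58 104 172
 220 225 224 224 224 224 223 224 224]
[[ 0.3602 -0.2753  0.018 ]
 [ 0.5154 -0.2531  0.018 ]
 [ 0.533  -0.3668  0.018 ]
 [ 0.3764 -0.3963  0.003 ]] [ 0.44626141 -0.32288083  0.01425   ]
```

>>> move_arm:
  steps:
    - [90, 0, 0, 0, 0, 0, -0.03]
    - [90, -20, 6.5, 20, 0, 0, 0]
    - [90, -20, 6.5, 20, 0, 0, 0]
    - [90, 0, 0, 30, 0, 0, 0]
    - [90, 0, 0, 30, 0, 0, 0]
    - [90, 0, 0, 30, 0, 0, 0]
    - [90, 0, 0, 30, 0, 0, 0]
    - [90, 0, 0, 20, 0, 0, 0]
    - [90, 0, 0, 20, 0, 0, 0]
    - [90, 0, 0, 15, 0, 0, 0]
    - [90, 0, 0, 14, 0, 0, 0]
    - [90, 0, 0, 0, 0, 0, 0]
    - [90, 0, 0, 0, 0, 0, 0]

```text
time_s: 4.57
eef_pos: [0.372, -0.326, 0.0264]
tool_rot: [0.651, 0.759, 0.0, -0.001]
ft_force: [1.2, 0.0, 0.6]
width: 0.0555
grasp_force: 0.0
```

>>> move_arm:
  steps:
    - [255, 0, 0, 0, 0, 0, 0]
    - [255, 0, 0, 0, 0, 0, 0]
    - [255, 0, 0, 0, 0, 0, 0]
    - [255, 0, 0, 0, 0, 0, 0]
    - [255, 0, 0, 0, 0, 0, 0]
    - [255, 0, 0, 0, 0, 0, 0]
    - [255, 0, 0, 0, 0, 0, 0]

```text
time_s: 5.15
eef_pos: [0.3722, -0.3273, 0.0272]
tool_rot: [0.651, 0.759, 0.0, 0.001]
ft_force: [0.3, 2.6, 8.6]
width: 0.0087
grasp_force: 98.3
```

Run:
```python
from h import *
s=env.grab_frame("side");t=env.grab_frame("top")
a=np.hstack([cv2.resize(s[240:360,290:430],(400,343)),cv2.resize(t[150:240,300:400],(381,343))]); cv2.imwrite("pics/g1.png",a[:,:,::-1])
o=env.observe(); print(o["joint_pos"].round(3),R.from_quat(o["tool_rot"]).as_matrix().round(3),o["width"])
```

```text
[-0.815  0.574  1.929  0.     0.638 -0.968] [[-0.152  0.988  0.001]
 [ 0.988  0.152 -0.001]
 [-0.001  0.001 -1.   ]] 0.008513574896574325
```

View pics/g1.png

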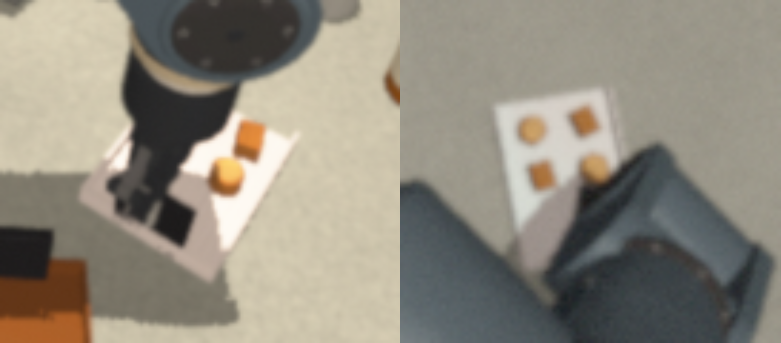

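>>> move_arm:
  steps:
    - [255, 0, 0, -8, 0, 0, 0]
    - [255, 0, 0, -17, 0, 0, 0]
    - [255, 0, 0, -25, 0, 0, 0]
    - [255, 0, 0, -25, 0, 0, 0]
    - [255, 0, 0, -25, 0, 0, 0]
    - [255, 0, 0, -25, 0, 0, 0]
    - [255, 0, 0, -22, 0, 0, 0]
    - [255, 0, 0, -12, 0, 0, 0]
    - [255, 0, 0, -6, 0, 0, 0]
    - [255, 0, 0, 0, 0, 0, 0]

```text
time_s: 6.08
eef_pos: [0.3718, -0.3272, 0.1924]
tool_rot: [0.651, 0.759, -0.0, 0.001]
ft_force: [0.1, -0.6, -3.2]
width: 0.0086
grasp_force: 97.9
```

>>> move_arm:
  steps:
    - [255, 6, 2, 0, 0, 0, 0]
    - [255, 12, 4, 0, 0, 0, 0]
    - [255, 20, 7, 0, 0, 0, 0]
    - [255, 26, 9, 0, 0, 0, 0]
    - [255, 26, 9, 0, 0, 0, 0]
    - [255, 26, 9, 0, 0, 0, 0]
    - [255, 26, 9, 0, 0, 0, 0]
    - [255, 26, 9, 0, 0, 0, 0]
    - [255, 26, 9, 0, 0, 0, 0]
    - [255, 26, 9, 0, 0, 0, 0]
    - [255, 24, 8.5, 0, 0, 0, 0]
    - [255, 18, 6.5, 0, 0, 0, 0]
    - [255, 12, 4.5, 0, 0, 0, 0]
    - [255, 6, 2, 0, 0, 0, 0]
    - [255, 0, 0, 0, 0, 0, 0]
    - [255, 0, 0, 0, 0, 0, 0]

```text
time_s: 7.42
eef_pos: [0.4249, -0.0353, 0.1908]
tool_rot: [0.651, 0.759, -0.0, -0.0]
ft_force: [0.5, 0.1, -3.8]
width: 0.0084
grasp_force: 97.8
```

Run:
```python
from h import *
t=env.grab_frame("top");s=env.grab_frame("side")
a=np.hstack([cv2.resize(s[120:300,200:400],(400,360)),cv2.resize(t[80:260,180:380],(400,360))]); cv2.imwrite("pics/g2.png",a[:,:,::-1])
o=env.observe(); print(o["joint_pos"].round(3),o["eef_pos"],R.from_quat(o["tool_rot"]).as_matrix().round(3),o["width"])
```

```text
[-0.193  0.18   1.995 -0.     0.967 -0.346] [ 0.42511357 -0.03588933  0.19103541] [[-0.152  0.988 -0.001]
 [ 0.988  0.152 -0.   ]
 [ 0.    -0.001 -1.   ]] 0.0086458780658113
```

View pics/g2.png

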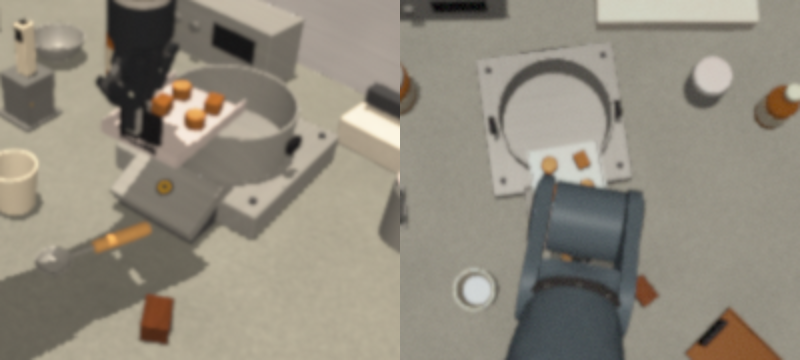

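The tray is level with all four roots aboard, lip over the near rim, roughly centred on the pot. Now lower and tip about the lip.

>>> move_arm:
  steps:
    - [255, 0, 0, 8, 0, 0, 0]
    - [255, 0, 0, 8, 0, 0, 0]
    - [255, 0, 0, 3, 0, 0, 0]
    - [255, 0, 3.2, -15.4, 0.1, 0, 0]
    - [255, 0, 3.2, -15.4, 0.1, 0, 0]
    - [255, 0, 3.2, -15.4, 0.1, 0, 0]
    - [255, 0, 3.2, -15.4, 0.1, 0, 0]
    - [255, 0, 3.2, -15.4, 0.1, 0, 0]
    - [255, 0, 3.2, -15.4, 0.1, 0, 0]
    - [255, 0, 3.2, -15.4, 0.1, 0, 0]
    - [255, 0, 3.2, -15.4, 0.1, 0, 0]
    - [255, 0, 3.2, -15.4, 0.1, 0, 0]
    - [255, 0, 0, 0, 0, 0, 0]
    - [255, 0, 0, 0, 0, 0, 0]
    - [255, 0, 0, 0, 0, 0, 0]
    - [255, 0, 0, 0, 0, 0, 0]
    - [255, 0, 0, 0, 0, 0, 0]
    - [255, 0, 0, 0, 0, 0, 0]
    - [255, 0, 0, 0, 0, 0, 0]

```text
time_s: 9.1
eef_pos: [0.5022, -0.0237, 0.2854]
tool_rot: [0.586, 0.684, -0.33, -0.283]
ft_force: [-0.1, 0.3, -2.9]
width: 0.0087
grasp_force: 98.4
```

Run:
```python
from h import *
t=env.grab_frame("top");s=env.grab_frame("side")
a=np.hstack([cv2.resize(s[120:300,200:400],(400,360)),cv2.resize(t[80:260,180:380],(400,360))]); cv2.imwrite("pics/g3.png",a[:,:,::-1])
o=env.observe(); print(o["joint_pos"].round(3),o["eef_pos"],R.from_quat(o["tool_rot"]).as_matrix().round(3),o["width"])
```

```text
[-0.054  0.683  1.233 -0.189  2.106 -0.227] [ 0.50226094 -0.02361818  0.28517581] [[-0.152  0.615 -0.774]
 [ 0.988  0.095 -0.119]
 [-0.    -0.783 -0.622]] 0.008466862954693547
```

View pics/g3.png

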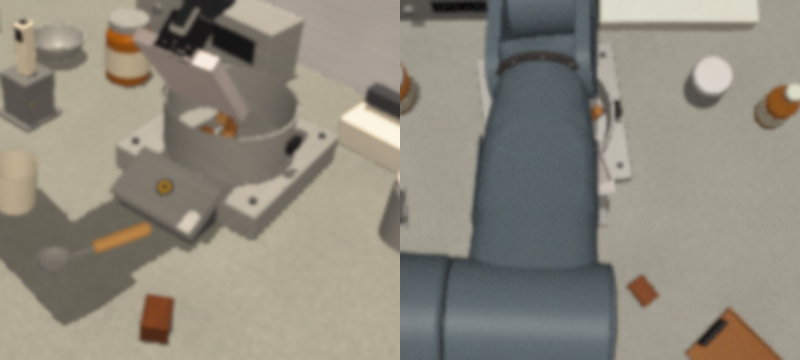

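Roots are seen in the pot and the tray seems empty. Tilt back and go to the original tray spot, and check.

>>> move_arm:
  steps:
    - [255, 0, -1.6, 15.6, -0.1, 0, 0]
    - [255, 0, -1.6, 15.6, -0.1, 0, 0]
    - [255, 0, -1.6, 15.6, -0.1, 0, 0]
    - [255, 0, -1.6, 15.6, -0.1, 0, 0]
    - [255, 0, -1.6, 15.6, -0.1, 0, 0]
    - [255, 0, -1.6, 15.6, -0.1, 0, 0]
    - [255, 0, -1.6, 15.6, -0.1, 0, 0]
    - [255, 0, -1.6, 15.6, -0.1, 0, 0]
    - [255, 0, -1.6, 15.6, -0.1, 0, 0]
    - [255, 0, 0, -20, 0, 0, 0]
    - [255, 0, 0, 0, 0, 0, 0]
    - [255, 0, 0, 0, 0, 0, 0]

```text
time_s: 10.2
eef_pos: [0.4266, -0.0356, 0.1934]
tool_rot: [0.651, 0.759, 0.0, 0.001]
ft_force: [0.6, -0.0, -2.5]
width: 0.0084
grasp_force: 98.9
```

>>> move_arm:
  steps:
    - [255, -6, -2, 0, 0, 0, 0]
    - [255, -12, -4, 0, 0, 0, 0]
    - [255, -20, -7, 0, 0, 0, 0]
    - [255, -26, -9, 0, 0, 0, 0]
    - [255, -26, -9, 0, 0, 0, 0]
    - [255, -26, -9, 0, 0, 0, 0]
    - [255, -26, -9, 0, 0, 0, 0]
    - [255, -26, -9, 0, 0, 0, 0]
    - [255, -26, -9, 0, 0, 0, 0]
    - [255, -26, -9, 0, 0, 0, 0]
    - [255, -24, -8.5, 0, 0, 0, 0]
    - [255, -18, -6.5, 0, 0, 0, 0]
    - [255, -12, -4.5, 0, 0, 0, 0]
    - [255, -6, -2, 0, 0, 0, 0]
    - [255, 0, 0, 0, 0, 0, 0]

```text
time_s: 11.45
eef_pos: [0.3722, -0.3277, 0.192]
tool_rot: [0.651, 0.759, -0.0, -0.0]
ft_force: [-0.4, -0.2, -3.2]
width: 0.0085
grasp_force: 98.9
```

Run:
```python
from h import *
t=env.grab_frame("top"); o=env.observe(); m=env.camera_model("top")
print(o["time_s"],o["eef_pos"],R.from_quat(o["tool_rot"]).as_matrix().round(3),o["ft_force"],o["width"])
cv2.imwrite("pics/t4.png",t[:,:,::-1])
for a,c,r in blobs(t,lambda h,s,v:(s>110)&(v>80),(215,375,95,228)): print(a,c,onz(m,c,.07)[:2])
```

```text
11.5 [ 0.37229233 -0.32680494  0.19205286] [[-0.152  0.988 -0.001]
 [ 0.988  0.152  0.001]
 [ 0.001 -0.    -1.   ]] [ 0.32471496 -0.14961655 -2.00955374] 0.008553139519226483
153 [368.50980392 131.52287582] [ 0.67323503 -0.40881296]
36 [247.25 130.25] [0.68131048 0.02477899]
26 [277.73076923 135.88461538] [ 0.65954686 -0.08258534]
34 [256.47058824 138.29411765] [ 0.6517244  -0.00734713]
26 [252.23076923 148.84615385] [0.61395067 0.00815896]
22 [263.09090909 183.90909091] [ 0.48929296 -0.02773815]
87 [263.36781609 206.82758621] [ 0.40955163 -0.02727759]
87 [300.55172414 223.50574713] [ 0.35002835 -0.15449491]
```

All four roots lie in the pot. Lower the tray, release, retreat up.

>>> move_arm:
  steps:
    - [255, 0, 0, 10, 0, 0, 0]
    - [255, 0, 0, 25, 0, 0, 0]
    - [255, 0, 0, 30, 0, 0, 0]
    - [255, 0, 0, 30, 0, 0, 0]
    - [255, 0, 0, 30, 0, 0, 0]
    - [255, 0, 0, 20, 0, 0, 0]
    - [255, 0, 0, 10, 0, 0, 0]
    - [255, 0, 0, 6, 0, 0, 0]
    - [255, 0, 0, 4, 0, 0, 0]
    - [255, 0, 0, 0, 0, 0, 0]
    - [255, 0, 0, 0, 0, 0, 0]

```text
time_s: 12.42
eef_pos: [0.3728, -0.3273, 0.0283]
tool_rot: [0.651, 0.759, -0.0, 0.001]
ft_force: [-0.3, 0.5, -3.4]
width: 0.0082
grasp_force: 98.9
```

>>> move_arm:
  steps:
    - [160, 0, 0, 0, 0, 0, 0]
    - [90, 0, 0, 0, 0, 0, 0]
    - [90, 0, 0, 0, 0, 0, 0]
    - [90, 0, 0, 0, 0, 0, 0]
    - [90, 0, 0, 0, 0, 0, 0]
    - [90, 0, 0, 0, 0, 0, 0]
    - [90, 0, 0, -15, 0, 0, 0]
    - [90, 0, 0, -30, 0, 0, 0]
    - [90, 0, 0, -35, 0, 0, 0]
    - [90, 0, 0, -35, 0, 0, 0]
    - [90, 0, 0, -35, 0, 0, 0]
    - [90, 0, 0, -35, 0, 0, 0]
    - [90, 0, 0, -35, 0, 0, 0]
    - [90, 0, 0, -20, 0, 0, 0]
    - [90, 0, 0, 0, 0, 0, 0]

```text
time_s: 13.67
eef_pos: [0.3734, -0.3281, 0.272]
tool_rot: [0.651, 0.759, -0.0, 0.004]
ft_force: [-0.3, -1.0, -0.4]
width: 0.0552
grasp_force: 0.0
```

Run:
```python
from h import *
t=env.grab_frame("top"); s=env.grab_frame("side"); m=env.camera_model("top"); o=env.observe()
print(o["eef_pos"],o["tool_rot"],o["joint_pos"])
a=np.hstack([cv2.resize(s[100:370,170:430],(416,432)),cv2.resize(t[95:240,300:390],(268,432))]); cv2.imwrite("pics/g5.png",a[:,:,::-1])
for a,c,r in blobs(t,lambda h,s,v:(s>110)&(v>80),(215,300,95,170)): print(a,c,onz(m,c,.07)[:2])
```

```text
[ 0.37226962 -0.32691826  0.26757915] [ 6.50989056e-01  7.59086971e-01 -5.34403078e-05  4.65785655e-04] [-8.14616124e-01  2.12464018e-01  1.74441644e+00 -8.60952282e-06
  1.18377455e+00 -9.67635687e-01]
35 [247.28571429 130.14285714] [0.68169845 0.02464772]
26 [277.73076923 135.88461538] [ 0.65954686 -0.08258534]
33 [256.54545455 138.27272727] [ 0.65179831 -0.00761234]
25 [252.32 148.92] [0.61368185 0.0078495 ]
```

View pics/g5.png

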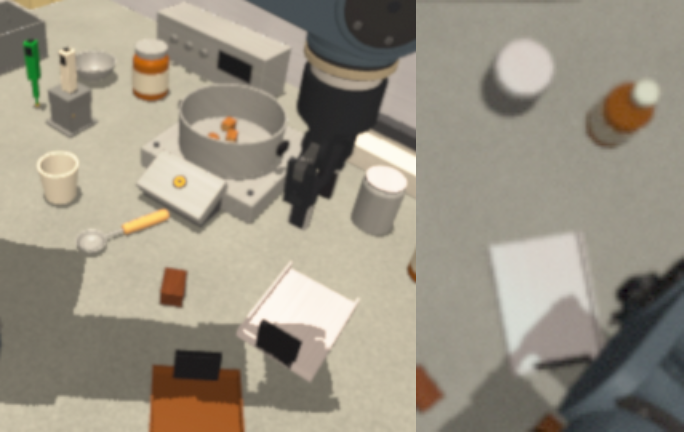

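The tray stands empty and level, the roots are in the pot, bystanders unmoved. Go over the probe.

>>> move_arm:
  steps:
    - [0, 34, 12, -6, 0, 0, 0]
    - [0, 34, 12, -6, 0, 0, 0]
    - [0, 34, 12, -6, 0, 0, 0]
    - [0, 34, 12, -6, 0, 0, 0]
    - [0, 34, 12, -6, 0, 0, 0]
    - [0, 34, 12, -2, 0, 0, 0]
    - [0, 34, 12, 0, 0, 0, 0]
    - [0, 34, 12, 0, 0, 0, 0]
    - [0, 34, 13, 0, 0, 0, 0]
    - [0, 34, 13, 0, 0, 0, 0]
    - [0, 34, 13, 0, 0, 0, 0]
    - [0, 34, 13, 0, 0, 0, 0]
    - [0, 34, 13, 0, 0, 0, 0]
    - [0, 34, 13, 0, 0, 0, 0]
    - [0, 34, 13, 0, 0, 0, 0]
    - [0, 34, 13, 0, 0, 0, 0]
    - [0, 34, 13, 0, 0, 0, 0]
    - [0, 26, 10, 0, 0, 0, 0]
    - [0, 0, 0, 0, 0, 0, 0]
    - [0, 0, 0, 0, 0, 0, 0]

```text
time_s: 15.43
eef_pos: [0.5, 0.3047, 0.297]
tool_rot: [0.65, 0.76, -0.002, -0.001]
ft_force: [-0.6, -0.1, -0.4]
width: 0.0856
grasp_force: 0.0
```

Run:
```python
from h import *
o=env.observe(); m=env.camera_model("wrist"); f=env.grab_frame("wrist"); cv2.imwrite("pics/w2.png",f[:,:,::-1])
np.save("w2.npy",m["cam_to_world"]); print(o["time_s"],o["eef_pos"],R.from_quat(o["tool_rot"]).as_matrix().round(4)); print(m["cam_to_world"].round(3))
```

```text
15.4333 [0.50001981 0.30473887 0.29704879] [[-0.1543  0.988  -0.0032]
 [ 0.988   0.1543 -0.0017]
 [-0.0012 -0.0034 -1.    ]]
[[ 0.988  0.147  0.047  0.487]
 [ 0.155 -0.934 -0.322  0.388]
 [-0.003  0.326 -0.945  0.438]
 [ 0.     0.     0.     1.   ]]
```

View pics/w2.png

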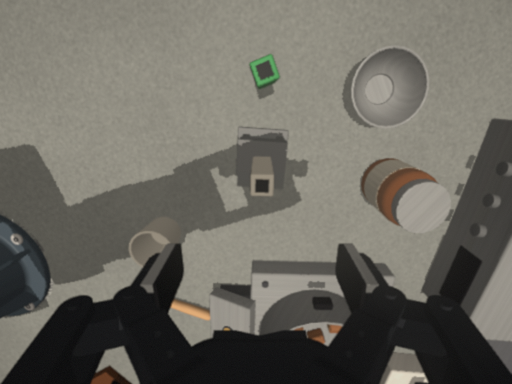

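Wrist view: probe top face centred near (262,185) with a dark inset, sides nearly parallel to image axes; green decoy at (265,70).

Run:
```python
from h import *
f=cv2.imread("pics/w2.png")[:,:,::-1].copy(); m=env.camera_model("wrist"); m["cam_to_world"]=np.load("w2.npy")
for a,c,r in blobs(f,lambda h,s,v:v<45,(252,274,172,198),20): print("inset",a,c,r,onz(m,c,.175))
for a,c,r in blobs(f,lambda h,s,v:(s>20)&(v>95),(240,285,150,200),20): print("handle",a,c,r,[onz(m,p,.175)[:2].round(4).tolist() for p in cv2.boxPoints(r)])
h=cv2.cvtColor(f,cv2.COLOR_RGB2HSV)
for y in(162,170,178,186,192): print(y,h[y,244:282,2].tolist(),h[y,244:282,1].tolist())
```

```text
inset 100 [261.5 185.5] ((261.5, 185.5), (9.0, 9.0), 90.0) [0.50120218 0.30333624 0.175     ]
handle 995 [261.22110553 179.78190955] ((262.0, 177.5), (43.0, 44.0), 90.0) [[0.4755, 0.3302], [0.5183, 0.337], [0.5266, 0.2924], [0.4815, 0.2853]]
162 [83, 84, 83, 83, 84, 82, 83, 87, 100, 114, 118, 120, 119, 118, 120, 118, 119, 118, 119, 119, 119, 118, 119, 119, 118, 119, 117, 107, 89, 83, 83, 82, 84, 84, 83, 83, 83, 84] [22, 21, 22, 18, 21, 22, 22, 26, 38, 40, 43, 45, 45, 41, 43, 43, 43, 41, 43, 43, 41, 43, 43, 43, 41, 43, 41, 38, 26, 22, 22, 19, 21, 21, 22, 22, 18, 21]
170 [83, 83, 84, 83, 84, 81, 82, 95, 113, 119, 119, 119, 118, 118, 119, 119, 119, 119, 118, 119, 120, 119, 119, 119, 119, 118, 118, 117, 108, 92, 83, 83, 83, 83, 83, 83, 84, 83] [18, 18, 21, 22, 21, 22, 25, 38, 43, 43, 41, 43, 43, 43, 43, 43, 43, 43, 43, 43, 45, 43, 43, 43, 43, 43, 41, 44, 40, 30, 18, 22, 22, 18, 22, 22, 21, 18]
178 [82, 82, 83, 82, 81, 82, 106, 141, 151, 153, 150, 140, 135, 133, 134, 134, 134, 134, 137, 140, 141, 141, 141, 142, 142, 147, 152, 154, 150, 128, 94, 82, 81, 83, 83, 83, 83, 82] [16, 19, 22, 19, 16, 25, 38, 43, 44, 45, 44, 44, 43, 42, 44, 44, 44, 46, 45, 44, 43, 45, 43, 45, 43, 45, 44, 43, 46, 42, 27, 19, 19, 18, 18, 15, 18, 19]
186 [87, 88, 87, 87, 85, 83, 105, 140, 153, 151, 135, 91, 51, 40, 43, 42, 42, 42, 42, 43, 42, 43, 42, 50, 88, 130, 151, 152, 144, 123, 92, 81, 83, 83, 82, 83, 83, 82] [21, 23, 23, 23, 21, 28, 39, 44, 43, 44, 43, 39, 30, 19, 30, 24, 24, 24, 30, 24, 30, 30, 24, 31, 41, 43, 44, 44, 42, 41, 28, 19, 22, 22, 19, 22, 22, 22]
192 [119, 99, 94, 97, 97, 99, 117, 143, 152, 152, 141, 120, 107, 106, 106, 105, 105, 105, 105, 105, 99, 90, 88, 93, 116, 145, 153, 150, 137, 115, 101, 98, 98, 98, 97, 96, 98, 98] [26, 23, 27, 26, 26, 31, 39, 43, 44, 44, 43, 45, 45, 43, 43, 44, 44, 44, 41, 44, 41, 40, 41, 44, 42, 44, 43, 44, 41, 38, 28, 26, 26, 26, 26, 24, 26, 29]
```

Run:
```python
from h import *
m=env.camera_model("wrist"); m["cam_to_world"]=np.load("w2.npy")
print(tri(m,(264,70),env.camera_model("side"),(190,127)),tri(m,(264,70),env.camera_model("top"),(132,183)))
print(tri(m,(262,185),env.camera_model("top"),(161.5,178)))
```

```text
[0.48899064 0.41175808 0.15182043] [0.4889777  0.41416028 0.12661958]
[0.50130624 0.30232294 0.1695216 ]
```

>>> move_arm:
  steps:
    - [0, -1.4, 1.1, 0, 0, 0, 0]
    - [0, 0, 0, 15, 0, 0, 0]
    - [0, 0, 0, 20, 0, 0, 0]
    - [0, 0, 0, 20, 0, 0, 0]
    - [0, 0, 0, 5, 0, 0, 0]
    - [0, 0, 0, 0, 0, 0, 0]

```text
time_s: 15.98
eef_pos: [0.5015, 0.3016, 0.2383]
tool_rot: [0.651, 0.759, -0.001, -0.0]
ft_force: [-0.4, 0.3, 0.4]
width: 0.0854
grasp_force: 0.0
```

>>> move_arm:
  steps:
    - [0, 1, 0, 25, 0, 0, 0]
    - [0, 0, 0, 25, 0, 0, 0]
    - [0, 0, 0, 25, 0, 0, 0]
    - [0, 0, 0, 20, 0, 0, 0]
    - [0, 0, 0, 15, 0, 0, 0]
    - [0, 0, 0, 8, 0, 0, 0]
    - [0, 0, 0, 4, 0, 0, 0]
    - [0, 0, 0, 0, 0, 0, 0]
    - [0, 0, 0, 0, 0, 0, 0]

```text
time_s: 16.73
eef_pos: [0.5024, 0.3039, 0.1186]
tool_rot: [0.651, 0.759, 0.001, 0.0]
ft_force: [0.1, 0.4, 0.3]
width: 0.0852
grasp_force: 0.0
```

>>> move_arm:
  steps:
    - [120, 0, 0, 0, 0, 0, 0]
    - [255, 0, 0, 0, 0, 0, 0]
    - [255, 0, 0, 0, 0, 0, 0]
    - [255, 0, 0, 0, 0, 0, 0]
    - [255, 0, 0, 0, 0, 0, 0]
    - [255, 0, 0, 0, 0, 0, 0]
    - [255, 0, 0, 0, 0, 0, 0]
    - [255, 0, 0, 0, 0, 0, 0]
  grip_force: 50

```text
time_s: 17.4
eef_pos: [0.5019, 0.3038, 0.1177]
tool_rot: [0.651, 0.759, 0.0, 0.0]
ft_force: [-0.2, -0.9, 4.1]
width: 0.0234
grasp_force: 49.5
```

>>> move_arm:
  steps:
    - [255, 0, 0, -8, 0, 0, 0]
    - [255, 0, 0, -16, 0, 0, 0]
    - [255, 0, 0, -22, 0, 0, 0]
    - [255, 0, 0, -22, 0, 0, 0]
    - [255, 0, 0, -22, 0, 0, 0]
    - [255, 0, 0, -14, 0, 0, 0]
    - [255, 0, 0, -6, 0, 0, 0]
    - [255, 0, 0, 0, 0, 0, 0]

```text
time_s: 18.07
eef_pos: [0.5021, 0.304, 0.2287]
tool_rot: [0.651, 0.759, 0.001, 0.0]
ft_force: [0.7, -0.2, -1.7]
width: 0.023
grasp_force: 49.5
```

>>> move_arm:
  steps:
    - [255, -10, -4, 0, 0, 0, 0.033]
    - [255, -22, -8, 0, 0, 0, 0]
    - [255, -30, -10, 0, 0, 0, 0]
    - [255, -30, -10, 0, 0, 0, 0]
    - [255, -30, -10, 0, 0, 0, 0]
    - [255, -30, -10, 0, 0, 0, 0]
    - [255, -30, -10, 0, 0, 0, 0]
    - [255, -30, -10, 0, 0, 0, 0]
    - [255, -30, -10, 0, 0, 0, 0]
    - [255, -30, -10, 0, 0, 0, 0]
    - [255, -30, -8, 0, 0, 0, 0]
    - [255, -20, -5, 0, 0, 0, 0]
    - [255, -10, -3, 0, 0, 0, 0]
    - [255, 0, 0, 0, -0.073, 0, 0]
    - [255, 0, 0, 0, -0.073, 0, 0]
    - [255, 0, 0, 0, -0.073, 0, 0]
    - [255, 0, 0, 0, -0.073, 0, 0]
    - [255, 0, 0, 0, -0.073, 0, 0]
    - [255, 0, 0, 0, -0.071, 0, 0]
    - [255, 0, 0, 0, 0, 0, 0]

```text
time_s: 19.73
eef_pos: [0.4324, -0.0384, 0.2257]
tool_rot: [0.648, 0.73, 0.162, 0.143]
ft_force: [-0.2, -0.5, -2.0]
width: 0.0234
grasp_force: 49.7
```

Run:
```python
from h import *
o=env.observe(); M=R.from_quat(o["tool_rot"]).as_matrix(); P=o["eef_pos"]
m=env.camera_model("wrist"); f=env.grab_frame("wrist"); s=env.grab_frame("side")
np.save("w3.npy",m["cam_to_world"]); cv2.imwrite("pics/w3.png",f[:,:,::-1]); cv2.imwrite("pics/s3.png",s[:,:,::-1])
print(o["time_s"],P,M.round(4),o["joint_pos"].round(2),o["width"])
pad=np.array([.4912,-.0284,.055]); y=.12; n=np.array([-np.sin(np.radians(25))*np.cos(y),-np.sin(np.radians(25))*np.sin(y),np.cos(np.radians(25))])
print("axis err",M[:,2]@-n, "tool-frame n",M.T@n)
tip=P+M[:,2]*.1005
print("tip",tip,"tip->pad in tool mm",(M.T@(pad-tip)*1000).round(1))
print("px pad",proj(m,pad),"px tip",proj(m,tip),"side pad",proj(env.camera_model("side"),pad),"side tip",proj(env.camera_model("side"),tip))
w=cv2.resize(f[150:384,130:390],(480,432)); q=cv2.resize(s[140:240,220:320],(300,300)); q=np.vstack([q,np.zeros((132,300,3),np.uint8)])
cv2.imwrite("pics/g6.png",np.hstack([w,q])[:,:,::-1])
```

```text
19.7333 [ 0.43235372 -0.0383562   0.22572704] [[-0.1182  0.9004  0.4188]
 [ 0.993   0.1065  0.0515]
 [ 0.0018  0.4219 -0.9066]] [-0.3  -0.03  2.2   0.32  0.6  -0.65] 0.02337736023941101
axis err 0.9999992324508238 tool-frame n [ 9.70192667e-04 -7.70599735e-04 -9.99999232e-01]
tip [ 0.47444019 -0.03318306  0.13461053] tip->pad in tool mm [  2.6 -18.   79.4]
px pad [245.62771019 167.56952986] px tip [260.71109861 190.89661424] side pad [281.33175473 212.96027524] side tip [279.82662081 193.33800774]
```

View pics/g6.png

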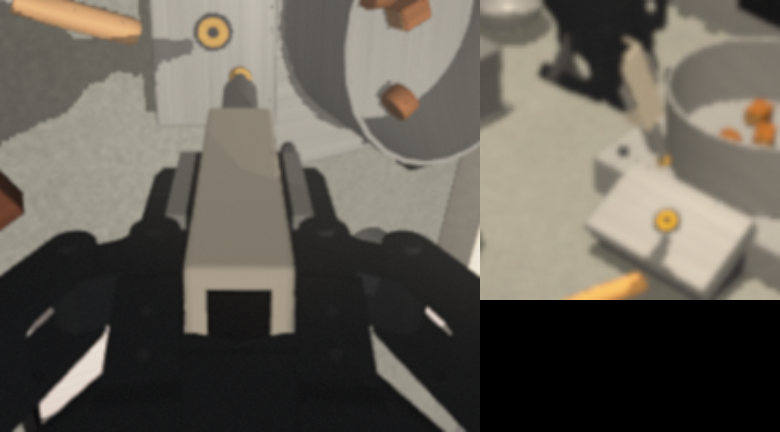

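The wrist view shows the pad at crop (212,32) and spring tip at (240,75), agreeing with the predicted pixels within 1 px; the side view agrees too. Shift and approach.

>>> move_arm:
  steps:
    - [255, 1, -6, 10, 0, 0, 0]
    - [255, 1, -6, 15, 0, 0, 0]
    - [255, 0.6, -6, 15, 0, 0, 0]
    - [255, 0, 0, 14, 0, 0, 0]
    - [255, 0, 0, 8, 0, 0, 0]
    - [255, 0, 0, 5, 0, 0, 0]
    - [255, 0, 0, 0, 0, 0, 0]
    - [255, 0, 0, 0, 0, 0, 0]
    - [255, 0, 0, 0, 0, 0, 0]

```text
time_s: 20.58
eef_pos: [0.4465, -0.0349, 0.1596]
tool_rot: [0.648, 0.731, 0.162, 0.144]
ft_force: [-0.1, -0.6, -1.9]
width: 0.0234
grasp_force: 49.7
```

```bash
cat > chk.py <<'E'
from h import *
import sys
F=[];Ps=[]
for i in range(3):
    o=env.observe(); m=env.camera_model("wrist"); f=env.grab_frame("wrist"); F.append(o["ft_force"]);Ps.append(o["eef_pos"])
M=R.from_quat(o["tool_rot"]).as_matrix(); P=np.mean(Ps,0); s=env.grab_frame("side"); ms=env.camera_model("side")
pad=np.array([.4912,-.0284,.055]); tip=P+M[:,2]*.1005
n=np.array([-.4196,-.0506,.9063])
print(o["time_s"],P,"F.n",np.mean(F,0)@n,np.mean(F,0),"ang",np.arccos(-M[:,2]@n),o["width"],o["grasp_force"])
print("to pad tool mm",(M.T@(pad-tip)*1000).round(1),"pred px",proj(m,pad),proj(m,tip),proj(ms,pad),proj(ms,tip))
c=proj(m,pad).astype(int); b=(c[0]-30,c[0]+30,c[1]-30,c[1]+30)
for a,q,r in blobs(f,lambda h,s,v:(s>110)&(v>70),b): print("w",a,q.round(1))
c=proj(ms,pad).astype(int); b=(c[0]-15,c[0]+15,c[1]-25,c[1]+12)
for a,q,r in blobs(s,lambda h,s,v:(s>110)&(v>70),b,3): print("s",a,q.round(1))
w=cv2.resize(f[130:230,190:330],(420,300),interpolation=cv2.INTER_CUBIC); q=cv2.resize(s[160:240,240:320],(300,300),interpolation=cv2.INTER_CUBIC)
cv2.imwrite(sys.argv[1],np.hstack([w,q])[:,:,::-1])
E
python3 chk.py pics/g7.png
```

```text
20.6833 [ 0.44644044 -0.03489155  0.15968068] F.n -1.3826493730386824 [ 0.04758959 -0.32180503 -1.52153163] ang nan 0.023236789512932687 49.661752581596375
to pad tool mm [ 1.1 -3.3 13.5] pred px [257.32924464 185.37450208] [260.75068213 190.88748086] [281.33175473 212.96027524] [281.33036443 209.83473571]
w 219 [256.8 183.7]
s 42 [281.9 212.9]chk.py:9: RuntimeWarning: invalid value encountered in arccos
  print(o["time_s"],P,"F.n",np.mean(F,0)@n,np.mean(F,0),"ang",np.arccos(-M[:,2]@n),o["width"],o["grasp_force"])
```

>>> move_arm:
  steps:
    - [255, 0.5, -1.6, 3, 0, 0, 0]
    - [255, 0.5, -1.6, 3, 0, 0, 0]
    - [255, 0, 0, 2, 0, 0, 0]
    - [255, 0, 0, 0, 0, 0, 0]
    - [255, 0, 0, 0, 0, 0, 0]
    - [255, 0, 0, 0, 0, 0, 0]

```text
time_s: 21.28
eef_pos: [0.4466, -0.0338, 0.1505]
tool_rot: [0.648, 0.731, 0.162, 0.143]
ft_force: [0.9, 0.9, -1.3]
width: 0.0232
grasp_force: 49.7
```

```bash
python3 chk.py pics/g8.png 2>/dev/null
python3 - <<'E'
import cv2,numpy as np
a=cv2.imread("pics/g8.png"); w=cv2.resize(a[:,:420],(140,100),interpolation=cv2.INTER_AREA)
h=cv2.cvtColor(w,cv2.COLOR_BGR2HSV)
print("cols 248-276, rows 172-204: S")
for y in range(172,206,2): print(y," ".join("%3d/%3d"%(h[y-130,x-190,1],h[y-130,x-190,2]) for x in range(246,278,2)))
E
```

```text
21.3833 [ 0.44662081 -0.03381886  0.15051439] F.n -1.134959612549568 [ 0.59721953  0.32267973 -0.95778297] ang nan 0.023354942356084537 49.66240704059601
to pad tool mm [0.  0.4 5. ] pred px [261.03928254 189.15204527] [260.69738256 190.91223229] [281.33175473 212.96027524] [280.8920814  212.17988198]
w 215 [260.6 186.1]
s 35 [282.  213.4]
cols 248-276, rows 172-204: S
172  23/179  23/179  21/178  21/179  21/182  22/184  21/180  22/182  21/181  22/182  22/187  20/187  21/186  22/187  22/189  22/188
174  23/179  23/178  21/179  21/178  22/183  21/181  23/177  21/178  23/180  22/182  22/186  22/188  22/186  22/186  22/189  20/188
176  22/177  21/178  23/178  22/177  20/162  17/118  19/109  16/109  16/113  20/142  22/164  22/184  21/186  22/186  20/187  22/187
178  23/178  21/178  22/172  22/140  18/ 98  33/101  66/123  74/128  66/123  45/108  18/100  19/135  21/181  22/187  22/187  22/187
180  22/177  22/160  20/125  21/ 97  86/139 121/186 131/207 130/208 129/207 126/198 100/156  29/104  20/141  24/184  22/187  20/187
182  22/175  23/124  19/ 95  96/146 131/207 133/213 133/213 132/216 
[... 815 characters left out ...]
 120/183  46/111  19/148  21/183  23/181
196  20/117  22/118  19/ 96  24/ 85  22/ 93  24/ 94  24/ 96  26/100  22/104  21/107  29/113  39/112  20/129  22/175  20/181  21/182
198  23/124  23/142  22/129  23/ 90  22/ 92  24/ 94  24/ 96  25/101  22/103  24/108  21/109  21/123  21/171  21/179  21/181  23/181
200  24/169  22/175  22/152  23/ 89  25/ 92  24/ 95  27/ 96  26/ 99  22/104  21/108  19/108  22/127  22/175  23/178  23/180  23/180
202  23/175  22/175  21/145  23/ 88  19/ 92  22/ 92  25/ 93  24/ 95  23/102  24/108  21/109  21/124  24/173  23/178  23/179  21/179
204  22/173  22/174  23/135  23/ 89  22/ 92  22/ 93  24/ 95  24/ 94  22/ 94  25/104  23/109  20/117  23/170  23/177  21/178  23/178
```

>>> move_arm:
  steps:
    - [255, 0, 0.4, 2, 0, 0, 0]
    - [255, 0, 0, 2, 0, 0, 0]
    - [255, 0, 0, 2, 0, 0, 0]
    - [255, 0, 0, 1, 0, 0, 0]
    - [255, 0, 0, 1, 0, 0, 0]
    - [255, 0, 0, 0, 0, 0, 0]
    - [255, 0, 0, 0, 0, 0, 0]
    - [255, 0, 0, 0, 0, 0, 0]
    - [255, 0, 0, 0, 0, 0, 0]

```text
time_s: 22.23
eef_pos: [0.4503, -0.0334, 0.1435]
tool_rot: [0.648, 0.731, 0.162, 0.144]
ft_force: [0.3, -0.2, -0.5]
width: 0.0234
grasp_force: 49.6
```

```bash
python3 chk.py pics/g9.png 2>/dev/null;python3 chk.py pics/g9.png 2>/dev/null | head -1
```

```text
22.3333 [ 0.45026994 -0.03336179  0.14344638] F.n -0.15330186704378707 [-0.63357888  0.09479694 -0.45719391] ang nan 0.02347698720870808 49.6239048242569
to pad tool mm [ 0.   0.  -2.9] pred px [260.75767145 191.91991665] [260.72522311 190.9298472 ] [281.33175473 212.96027524] [281.554629   213.47761732]
w 189 [260.4 187.8]
s 32 [282.  213.7]
22.5333 [ 0.45026873 -0.03336416  0.14342654] F.n -0.30980710459167526 [-0.43649854 -0.38860896 -0.56562452] ang nan 0.02340937363789759 49.62779939174652
```

>>> move_arm:
  steps:
    - [255, 0, 0, 1, 0, 0, 0]
    - [255, 0, 0, 1, 0, 0, 0]
    - [255, 0, 0, 1, 0, 0, 0]
    - [255, 0, 0, 0.8, 0, 0, 0]
    - [255, 0, 0, 0, 0, 0, 0]
    - [255, 0, 0, 0, 0, 0, 0]
    - [255, 0, 0, 0, 0, 0, 0]
    - [255, 0, 0, 0, 0, 0, 0]
    - [255, 0, 0, 0, 0, 0, 0]
    - [255, 0, 0, 0, 0, 0, 0]
    - [255, 0, 0, 0, 0, 0, 0]
    - [255, 0, 0, 0, 0, 0, 0]

```text
time_s: 23.63
eef_pos: [0.4519, -0.0332, 0.14]
tool_rot: [0.648, 0.731, 0.162, 0.144]
ft_force: [-0.8, -0.1, 1.2]
width: 0.0234
grasp_force: 49.8
```

```bash
for i in 1 2 3; do python3 chk.py pics/g10.png 2>/dev/null; done
```

```text
23.7333 [ 0.45188745 -0.03317154  0.13997298] F.n 1.1427256188162012 [-0.87605545 -0.24201923  0.84175944] ang nan 0.02303453944943468 49.783068895339966
to pad tool mm [ 0.   0.  -6.8] pred px [260.76299217 193.2905825 ] [260.71814896 190.93085287] [281.33175473 212.96027524] [281.84279298 214.1414935 ]
w 172 [260.4 188.6]
s 29 [282.1 213.8]
23.9333 [ 0.45188722 -0.03316752  0.13996571] F.n 1.2382005001597807 [-0.845837   -0.26322477  0.95991186] ang nan 0.02331644934188332 49.78494465351105
to pad tool mm [ 0.   0.  -6.8] pred px [260.76441897 193.29285838] [260.71126368 190.925804  ] [281.33175473 212.96027524] [281.84026919 214.14403001]
w 172 [260.4 188.6]
s 29 [282.1 213.8]
24.1333 [ 0.45190046 -0.03316475  0.13997121] F.n 0.638577006534571 [-0.51938271 -0.11635174  0.45763723] ang nan 0.023420624297985655 49.7842401266098
to pad tool mm [ 0.  -0.  -6.8] pred px [260.76563571 193.29345951] [260.73194928 190.92494904] [281.33175473 212.96027524] [281.8437991  214.13893685]
w 172 [260.4 188.6]
s 29 [282.1 213.8]
```

```bash
python3 -c "
from plant import env
print(env.hand_in())"
```

```text
the job is handed in; nothing more can be done
None
```

I tipped all four roots into the pot, stood the empty tray level on the table and let go. I handed in the job with the thermometer held square on the pad centre, spring about 7 mm in at roughly 2.2 N; the judge's result was not shown.

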